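# Press a filter cassette shut in the locking pliers

## Robot

A 7-joint arm with a two-finger parallel gripper is mounted at the origin on a cart in front of the work surface, level with it; the furniture and walls round the work are solid. World frame = base frame: x ahead of the robot, y to its left, z up, the work surface at z = 0. Lengths are in m, angles in rad, forces in N, time in s.
With the tool pointing down it reaches from about 0.4 to 0.85 m from the base axis. Payload 10.4 kg.
Tool frame: the origin (TCP) lies midway between the tips of the shut fingers; the grasp point (between the pads) lies 19 mm behind it; z points along the fingers, y is the line along which they close (so a half turn about z gives the same grasp; the last joint's range is limited). The gripper opens to 87 mm and grips with 3 to 60 N. Pads are 19 mm wide; open, the fingers measure 117 mm over their backs; the gripper's body (75 mm by 190 mm) begins 51 mm behind the grasp point.
Start: joints at [1.245, 0.332, -0.065, 1.46, 0.022, 1.35, -0.088], TCP at [0.186, -0.597, 0.223] pointing down, gripper open.
Joint ranges: [-2.6, 2.6], [-0.5, 2.12], [-1.47, 1.34], [0.16, 2.42], [-1.27, 4.41], [0.06, 2.06], [-2.6, 2.6]. Speed limits (rad/s): [2.22, 2.22, 2.79, 2.79, 3.14, 3.14, 3.14].

## Interface

Orientations are given as a unit quaternion [x, y, z, w].
In Python, from bench import sensors, eyes, order gives the robot as it stands.
- The arm moves only by the tool arm_command, never from a script. Its argument "steps" is a list of rows, each an object with "rot": the turn, a rotation vector about the world's x, y, z in degrees, a list of three; "slide": the shift along the world's x, y, z in m, a list of three; "grip": the opening, from 0 (shut) to 1 (fully open). A call has exactly 8 rows; each row shifts and turns the commanded pose from where the row before left it; what a row does not reach is not made up. A row lasts 1/8 s, in which the tool goes at most 62.5 mm and 10.7 degrees, less where a joint would pass 70% of its speed; a pose out of reach is approached as far as the arm can. A call with a gripper value outside its range is refused whole. The fingers move at their own pace and stop on an object; "newtons" is the grip in N (left out, the last holds). Time passes only in rows, so rows that do not move let the fingers close, or fill a call up. It gives the time, the measured TCP pose, the force, the opening and the grip force at its end, in the units of the state.
- sensors.read_state(): the state, without advancing time (a new reading comes with each control period).
- eyes.camera(name): name is "scene" or "top" or "wrist"; returns a dict with "pixels" (480x640x3 uint8, red, green, blue), "intrinsics" (3x3 intrinsics, pixels), "k1" (the pictures are not rectified: a ray, as slopes to the right and down, at radius r is drawn at 1 + k1 r^2 times it, then the intrinsics apply), "pose" (4x4, takes a point from camera to world coordinates). Camera axes: x right, y down, z forward; pixel columns grow to the right and rows downward; lengths in m; the calibration is good to about 2 mm. A picture is of the moment at which its call begins. There is no depth.
- order.close_job(): hands the job in; it is judged then, once.
Trained networks look in a picture, given as the dict that the camera call returned (one of the last four; its "shot" number tells which), for a name from the list of things; names that differ only in an ending like _2 or _b are one class to them, and where a whole thing is asked for, a point or a joint stands for the part that bears it (a point fixed in the world has none). Each returns a list of dicts, best first, with "conf" (0 to 1); they miss things now and then, are a little off and sometimes report something else, mostly with a low value. They report only what shows in the picture. A call takes as long as a camera call. They do not tell look-alikes from the thing itself.
- eyes.look_for(name, picture): "bbox" ([left, top, right, bottom] in pixels, round what is visible of it).
The state is a dict: "time": time; "joint_positions": joint angles; "joint_vel": joint speeds; "joint_torque": joint torques, N m; "ee_pos": TCP position; "eef_rot": TCP orientation; "ft_force": force on the tool from outside, world axes, zero at the start; "torque": the same for the moment, N m; "width": finger opening in m; "grip_force": force on a finger pad.
Only numpy, scipy, OpenCV 4.12 (cv2) and the standard library are available. Lean on these libraries where they do the work, as an engineer would, in place of code of your own. Each camera call takes 0.05 s, during which the arm holds its last target. There are 200 camera calls.

## Task

Stand the open filter cassette on the nest plate between the jaws of the bench-mounted locking pliers, its cover towards the moving jaw, and slide it gently in until it bears on the rubber-tipped end stop. Let go of it and squeeze the handles over centre so that the pliers lock and press the cover fully home, then push the release lever to free them. Leave the shut cassette standing between the opened jaws, and do not disturb the other things on the bench.

Things in the scene. Friction and masses are not known exactly. Their poses are not given: they have to be found in the camera images.
- pliers: Fixed half of steel locking pliers, bolted down lying flat, 28 cm long. Origin on the bench under the pivot; x runs out of the jaws, y from the fixed half to the moving half. At the jaw end an aluminium nest plate, x 10 to 132, y -56 to 60 mm, top 8 mm above the bench. Only the pivot (48 mm) stands higher than 44 mm.
- jaw_pads (a point): Point midway between the open pads, 32 mm above the bench. C-shaped arms, 14 mm thick, tops 39 mm up, about 49 mm to the fixed and 50 to 65 mm to the moving side of it, carry the black pads, 22 mm wide (along x), z 22 to 42 mm: fixed pad face at pliers y -12 mm, moving pad face at +18 mm when open (30 mm between them).
- nest (a point): Point on the nest plate's top (pliers x 75, y 2, z 8 mm) where the cassette's origin is to come, cassette axes along those of the pliers; how far it really goes along pliers x is set by the end stop (cassette origin at x 61 to 86 mm).
- stop_block: Block of the end stop, 14 x 30 x 28 mm, at the jaws' root; origin under its middle, x towards the mouth. From its front, 16 mm above the plate, stands a screw with a 14 mm rubber tip; its face is 9 to 31 mm from the origin: set by the last user, not reported, to be felt. The tip gives 1 mm per 5 N, for 4 mm. Press it with more than 2 N, never more than 10 N.
- handle (a joint): Angle of the moving handle against the moving jaw arm, rad: 0 open (a spring holds it there), about 0.52 on centre, rests at about 0.55 locked on a cassette. In the world the handle turns 0.33 rad about a rivet near pliers x -4, y 27 mm. The squeeze needs some 10 to 20 N at the grip point; short of centre it springs open again.
- handle_grip (a point): Middle of the moving handle, 69 mm from its rivet, 34 mm above the bench; a flat steel bar 12 mm thick (along the squeeze), 20 mm high (z 24 to 44 mm), 110 mm long. Locked it lies about parallel to the fixed handle, centre line at pliers y 19 mm; open it is turned outwards by 0.33 rad.
- fixed_handle_grip (a point): Point on the fixed handle across from the grip point (pliers x -73, y -6 mm, 34 mm up); a bar along pliers x from -115 to -15 mm, 14 mm thick, z 24 to 44 mm, only the bench below it. Over both bars at this point: 38 mm when locked, about 61 mm when open; the moving bar does the moving.
- lever (a joint): Release lever's angle on the moving handle, rad: 0 at rest, 0.6 its limit; a spring returns it. It grows as the tail is pushed towards pliers +y (outwards, the way the handle opens); when locked, 0.35 to 0.5 rad (15 to 25 mm at the tail, 1 to 4 N) frees the pliers and the handle springs open.
- lever_tip (a point): Middle of the lever's flat tail, a dark plate 30 mm long, 5 mm thick, 18 mm high, that sticks out past the end of the moving handle and moves with handle and lever. Locked, it is near pliers x -146, y 16 mm, 34 mm up; on its fixed-handle side the space beyond x -133 mm is free.
- cassette: Loose white plastic filter cassette, 56 mm long (its x), standing upright on a foot 56 x 26 x 4 mm, 0.10 to 0.16 kg. Origin under the middle of the foot. The body above the foot reaches up to 42 mm and from y -8 mm to the cover's face at y +12 mm (cover open) or +8 mm (shut).
- cassette_tab (a point): Middle of the cassette's carrying tab: 24 mm (along x) by 12 mm (along y), from 42 to 72 mm above the foot's underside, at cassette y = -3 mm; this point is 57 mm up. Keep the fingertips above 42 mm: they would press on the cover below.
- cover_side (a point): Centre of the open cover's outer face, on the cassette's +y side (cassette 0, 12, 22.5 mm; fixed to the cassette, not to the cover).
- cover (a joint): How far the cover (52 x 34 mm) has been pressed home, m: 0 open, 0.004 fully home. It goes with about 7 N and stays where it is left.
- tape_roll: Yellow tape roll, 68 mm across, 19 mm high, lying on the bench; bystander.
- black_cap: Black screw cap, 36 mm across, 15 mm high, on the bench; bystander.
- marker: Marker pen, 114 mm long, 12 mm thick, lying on the bench; bystander.
- pen: Pen, 132 mm long, 9 mm thick, lying on the bench; bystander.
There are look-alikes about, which are no part of the job. Of the things that look like the cassette, take the one that is farthest from the robot's base at the start.

How it is judged:
By the outcome, as a careful person would: the job done as asked, in the order asked, and still so for the second after the job is handed in, with the robot touching nothing.
It also fails if it takes over 67 s, if anything falls off the work surface, if the arm or the gripper's body presses on something with over 40 N, if the wrist force passes 120 N, or if a joint passes its speed limit or range.

## Working session

There is one attempt and no reset: what is moved stays moved. The work goes in short steps, Python scripts to look and compute and a tool call to move; the robot and the scene stay as the last step left them, time stands still between calls to the robot, and variables do not carry over. Pictures are saved under pics/ and viewed, at most 10 in all, crops included, and the job is handed in when it is done.

Besides the shell and the picture viewer there is one more tool, called after "Emit:" as a command line: name --argument value ..., lists and objects as JSON in quotes. arm_command: Moves the arm, as the interface text tells. Its arguments: {"type":"object","properties":{"steps":{"type":"array","items":{"type":"object","properties":{"rot":{"type":"array","items":{"type":"number"}},"slide":{"type":"array","items":{"type":"number"}},"grip":{"type":"number"}}}},"newtons":{"type":"number"}},"required":["steps"]}

```bash
ls; mkdir -p pics
python3 - <<'E'
from bench import sensors, eyes, order
import cv2
s=sensors.read_state(); print({k:s[k] for k in('time','ee_pos','eef_rot','width','ft_force')})
for n in('scene','top'):
    p=eyes.camera(n); cv2.imwrite(f'pics/{n}0.png',p['pixels'][...,::-1])
    print(n,p['intrinsics'],p['k1'],p['pose'])
    for t in('pliers','stop_block','handle','handle_grip','fixed_handle_grip','lever','lever_tip','cassette','cassette_tab','cover','tape_roll','black_cap','marker','pen','jaw_pads'):
        try: print(t,[(round(d['conf'],2),[round(x) for x in d['bbox']]) for d in eyes.look_for(t,p)][:4])
        except Exception as e: print(t,e)
E
```

```text
pics
{'time': 0.0, 'ee_pos': array([ 0.1862286 , -0.59620486,  0.22173633]), 'eef_rot': array([ 9.88562113e-01,  1.50812587e-01, -1.45994559e-04, -7.01317338e-04]), 'width': 0.08718258089572148, 'ft_force': array([-0.01865301, -0.15420803,  0.41511648])}
scene [[457.83714333   0.         317.24956265]
 [  0.         457.83714333 237.87314739]
 [  0.           0.           1.        ]] -0.10802317535917658 [[-0.79642198 -0.36147435  0.48481782  0.03914814]
 [-0.60464791  0.49006311 -0.62788459  0.73620254]
 [-0.01062716 -0.79320517 -0.60886174  0.64270293]
 [ 0.          0.          0.          1.        ]]
pliers [(0.81, [296, 208, 425, 285]), (0.68, [234, 265, 267, 303])]
stop_block [(0.77, [337, 237, 357, 254])]
handle [(0.9, [364, 216, 423, 244]), (0.18, [348, 280, 368, 299])]
handle_grip [(0.72, [338, 237, 354, 254]), (0.7, [366, 215, 427, 244]), (0.17, [296, 210, 426, 283])]
fixed_handle_grip [(0.91, [296, 206, 423, 289])]
lever [(0.52, [294, 208, 425, 288]), (0.43, [408, 216, 425, 229])]
lever_tip []
cassette [(0.83, [379, 170, 400, 201]), (0.73, [409, 217, 425, 226]), (0.7, [2
[... 1005 characters left out ...]
 271, 438, 298])]
fixed_handle_grip [(0.8, [311, 225, 441, 305])]
lever []
lever_tip [(0.51, [426, 301, 446, 308])]
cassette [(0.8, [470, 228, 501, 255]), (0.58, [244, 263, 262, 292]), (0.55, [240, 218, 268, 241])]
cassette_tab [(0.84, [471, 226, 501, 254]), (0.83, [245, 265, 261, 292]), (0.68, [247, 218, 273, 239]), (0.27, [310, 228, 449, 307])]
cover [(0.63, [243, 225, 265, 236]), (0.58, [480, 227, 504, 244]), (0.49, [242, 264, 253, 289])]
tape_roll [(0.94, [227, 165, 260, 198])]
black_cap [(0.58, [310, 294, 329, 312])]
marker [(0.72, [282, 187, 326, 211]), (0.16, [378, 273, 444, 306])]
pen [(0.75, [155, 212, 203, 243])]
jaw_pads [(0.71, [306, 227, 446, 314]), (0.43, [243, 222, 271, 241])]
```

Run:
```python
import cv2
a=cv2.imread('pics/top0.png')[150:390,140:540]; cv2.imwrite('pics/top0c.png',cv2.resize(a,(800,480),interpolation=cv2.INTER_CUBIC))
a=cv2.imread('pics/scene0.png')[155:385,170:440]; cv2.imwrite('pics/scene0c.png',cv2.resize(a,None,fx=2.6,fy=2.6,interpolation=cv2.INTER_CUBIC))
```

```text
(no output)
```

View pics/top0c.png

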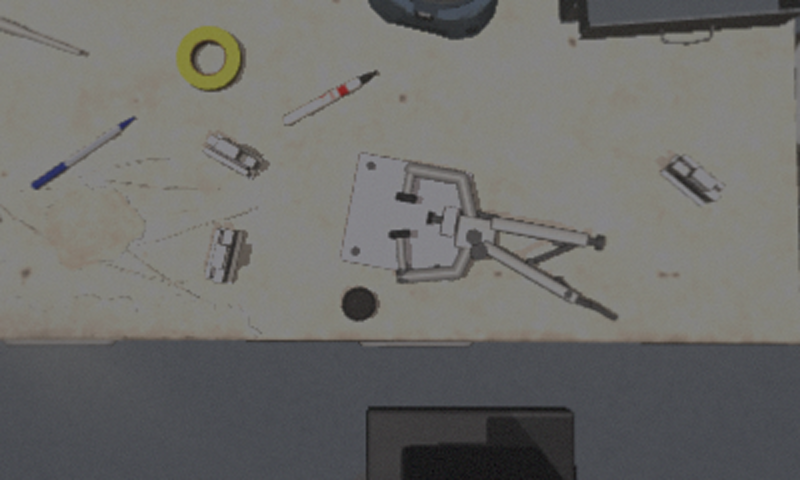

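View pics/scene0c.png

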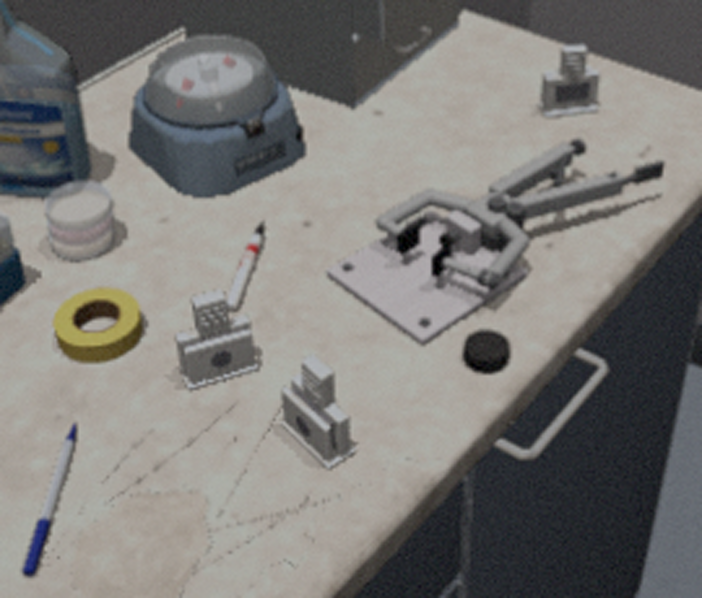

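The top view shows three cassettes: A at (485,241), B at (255,229) and C at (253,278). The pliers lie in the middle with the moving handle on the robot's side. I'll compute coordinates next.

```bash
cat > h.py <<'E'
from bench import sensors, eyes, order
import numpy as np, cv2
from scipy.optimize import least_squares
from scipy.spatial.transform import Rotation as Rn
def dist(K1): return np.array([K1,0,0,0,0.])
def proj(P,p):
    W=np.linalg.inv(p['pose']); P=np.atleast_2d(np.asarray(P,float))
    return cv2.projectPoints(P,cv2.Rodrigues(W[:3,:3])[0],W[:3,3],p['intrinsics'],dist(p['k1']))[0][:,0]
def ray(uv,p,z):
    a=cv2.undistortPoints(np.array([[uv]],float),p['intrinsics'],dist(p['k1']))[0,0]
    d=p['pose'][:3,:3]@[a[0],a[1],1]; o=p['pose'][:3,3]
    return o+d*(z-o[2])/d[2]
def T(pose,P):  # pose x,y,yaw
    x,y,a=pose; P=np.atleast_2d(P); c,s=np.cos(a),np.sin(a)
    return np.c_[x+c*P[:,0]-s*P[:,1],y+s*P[:,0]+c*P[:,1],P[:,2]]
def shot(n,f=None):
    p=eyes.camera(n)
    if f: cv2.imwrite('pics/'+f,p['pixels'][...,::-1])
    return p
def fit(obs,x0):  # obs: (picture, model pt, uv)
    r=lambda q:np.concatenate([proj(T(q,m),p)[0]-u for p,m,u in obs])
    s=least_squares(r,x0,loss='soft_l1'); return s.x,np.abs(s.fun).round(1)
def st():
    s=sensors.read_state(); R=Rn.from_quat(s['eef_rot']).as_matrix()
    print('t',round(s['time'],2),'tcp',s['ee_pos'].round(4),'toolz',R[:,2].round(3),'yaw_closing',np.degrees(np.arctan2(R[1,1],R[0,1])).round(2),'w',round(s['width'],4),'F',s['ft_force'].round(1),'M',s['torque'].round(2),'gf',s['grip_force'],'j',np.round(s['joint_positions'],2)); return s
E
python3 - <<'E'
from h import *
p=shot('top')
c=lambda u,v:(u/2+140,v/2+150)
obs=[(p,[0,0,.048],c(475,237)),(p,[.132,-.056,.008],c(360,153)),(p,[.132,.060,.008],c(344,262)),(p,[-.073,-.006,.044],c(548,230))]
print(fit(obs,[.45,.05,1.57]))
for n,b in dict(A=(485,241),B=(254,229),C=(252,278)).items():
    w=ray(b,p,.03); print(n,w.round(3),np.hypot(*w[:2]).round(3))
for f in((482,170),(236,212)): pass
w=shot('wrist'); s=st(); R=Rn.from_quat(s['eef_rot']).as_matrix()
print(w['intrinsics'],w['k1'],R.T@(w['pose'][:3,3]-s['ee_pos']),R.T@w['pose'][:3,:3])
E
```

```text
(array([0.46249023, 0.04684646, 1.40873182]), array([1. , 5.9, 0.3, 0.4, 1.4, 0. , 0.3, 0.7]))
A [ 0.508 -0.173  0.03 ] 0.537
B [0.532 0.305 0.03 ] 0.613
C [0.43  0.308 0.03 ] 0.529
t 1.7 tcp [ 0.1864 -0.5966  0.2226] toolz [ 0. -0. -1.] yaw_closing -72.65 w 0.0871 F [-0.2 -0.5 -0.6] M [ 0.02 -0.01  0.01] gf 0.0 j [ 1.25  0.33 -0.06  1.46  0.02  1.35 -0.09]
[[397.67000864   0.         316.02265718]
 [  0.         397.67000864 235.24291824]
 [  0.           0.           1.        ]] -0.05416600974779766 [ 0.0762257   0.00045357 -0.16399892] [[-2.13760586e-04 -9.60319161e-01 -2.78903324e-01]
 [ 9.99999794e-01 -3.73868246e-04  5.20869727e-04]
 [-6.04474275e-04 -2.78903155e-01  9.60319043e-01]]
```

Emit:
arm_command --steps '[{"slide": [0.025,0.05,0.02],"rot": [0,0,5],"grip": 1},{"slide": [0.028,0.054,0.01],"rot": [0,0,8]},{"slide": [0.028,0.054,0.01],"rot": [0,0,8]},{"slide": [0.028,0.054,0.01],"rot": [0,0,8]},{"slide": [0.028,0.054,0.01],"rot": [0,0,8]},{"slide": [0.028,0.054,0.01],"rot": [0,0,8]},{"slide": [0.028,0.054,0.01],"rot": [0,0,8]},{"slide": [0.028,0.054,0],"rot": [0,0,8]}]'

```text
schema error: expected keys rot, slide, grip
```

Emit:
arm_command --steps '[{"slide": [0.005,0.05,0],"rot": [0,0,2],"grip": 1},{"slide": [0.005,0.05,0],"rot": [0,0,0]},{"slide": [0.005,0.04,0],"rot": [0,0,0]},{"slide": [0,0,0],"rot": [0,0,0]},{"slide": [0,0,0]},{"slide": [0,0,0]},{"slide": [0,0,0]},{"slide": [0,0,0]}]'

```text
schema error: expected keys rot, slide, grip
```

Run:
```python
from h import *
s=st(); p=shot('wrist','w1.png'); np.savez('w1.npz',**{k:p[k] for k in('intrinsics','k1','pose')})
g=cv2.convertScaleAbs(p['pixels'][...,::-1],alpha=1.6,beta=10)
x0=[.4625,.0468,1.4087]
for m in([0,0,.048],[.132,-.056,.008],[.132,.06,.008],[.075,.002,.008],[-.115,-.006,.044],[-.146,.016,.034]):
    q=proj(T(x0,m),p)[0]; print(m,q.round())
cv2.imwrite('pics/w1b.png',g)
```

```text
t 1.7 tcp [ 0.1864 -0.5966  0.2226] toolz [ 0. -0. -1.] yaw_closing -72.65 w 0.0871 F [-0.2 -0.5 -0.6] M [ 0.02 -0.01  0.01] gf 0.0 j [ 1.25  0.33 -0.06  1.46  0.02  1.35 -0.09]
[0, 0, 0.048] [-112. -133.]
[0.132, -0.056, 0.008] [51. -8.]
[0.132, 0.06, 0.008] [-141.  -85.]
[0.075, 0.002, 0.008] [-130. -136.]
[-0.115, -0.006, 0.044] [-155. -223.]
[-0.146, 0.016, 0.034] [-154. -208.]
```

View pics/w1b.png

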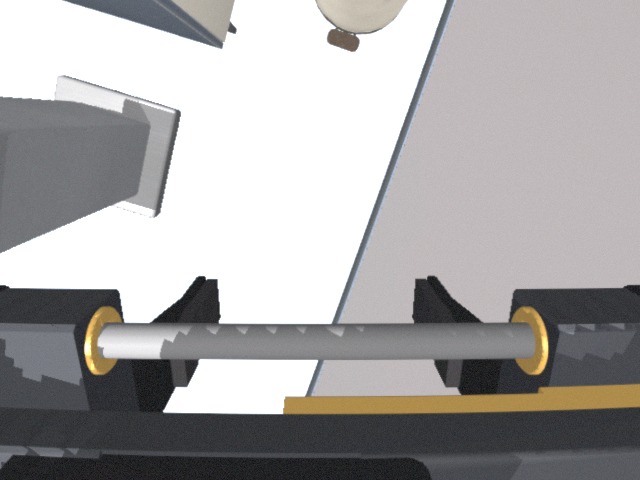

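The wrist picture shows a tall grey object with its base plate at about (110,150), on the side my path crosses. I'll check it in the full top picture before moving.

View pics/top0.png

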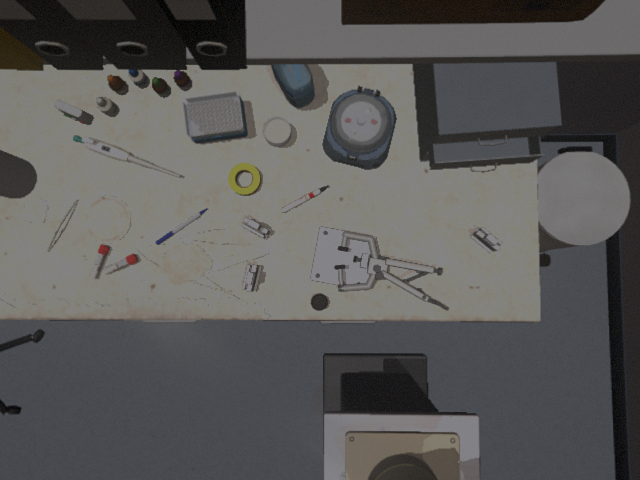

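Run:
```python
from h import *
z=np.load('w1.npz'); p={k:z[k] for k in z}; p['k1']=float(p['k1'])
for uv in((60,78),(180,110),(157,215),(150,120),(138,195),(0,98),(0,250),(225,45)):
    print(uv,[ray(uv,p,h)[:2].round(3) for h in(0,.1,.2)])
```

```text
(60, 78) [array([ 0.227, -0.334]), array([ 0.235, -0.396]), array([ 0.244, -0.458])]
(180, 110) [array([ 0.231, -0.45 ]), array([ 0.238, -0.482]), array([ 0.246, -0.514])]
(157, 215) [array([ 0.125, -0.449]), array([ 0.16 , -0.481]), array([ 0.194, -0.514])]
(150, 120) [array([ 0.214, -0.424]), array([ 0.226, -0.463]), array([ 0.237, -0.502])]
(138, 195) [array([ 0.139, -0.427]), array([ 0.17 , -0.465]), array([ 0.201, -0.503])]
(0, 98) [array([ 0.193, -0.278]), array([ 0.21 , -0.355]), array([ 0.227, -0.431])]
(0, 250) [array([ 0.037, -0.292]), array([ 0.094, -0.365]), array([ 0.152, -0.438])]
(225, 45) [array([ 0.298, -0.476]), array([ 0.288, -0.502]), array([ 0.278, -0.527])]
```

The full top view shows a clear path: the grey object is the robot's own cart, and the drawer cabinet is far away at rows below 165. Both calls were refused for missing keys, so I'll repeat them.

Emit:
arm_command --steps '[{"slide": [0.025,0.05,0.02],"rot": [0,0,5],"grip": 1},{"slide": [0.028,0.054,0.01],"rot": [0,0,8],"grip": 1},{"slide": [0.028,0.054,0.01],"rot": [0,0,8],"grip": 1},{"slide": [0.028,0.054,0.01],"rot": [0,0,8],"grip": 1},{"slide": [0.028,0.054,0.01],"rot": [0,0,8],"grip": 1},{"slide": [0.028,0.054,0.01],"rot": [0,0,8],"grip": 1},{"slide": [0.028,0.054,0.01],"rot": [0,0,8],"grip": 1},{"slide": [0.028,0.054,0],"rot": [0,0,8],"grip": 1}]'

```text
time: 2.75
ee_pos: [0.4083, -0.1668, 0.3036]
eef_rot: [0.774, 0.633, 0.0, 0.001]
ft_force: [1.1, 0.8, -0.0]
width: 0.0872
grip_force: 0.0
```

Emit:
arm_command --steps '[{"slide": [0.005,0.05,0],"rot": [0,0,2],"grip": 1},{"slide": [0.005,0.05,0],"rot": [0,0,0],"grip": 1},{"slide": [0.005,0.05,0],"rot": [0,0,0],"grip": 1},{"slide": [0.005,0.03,0],"rot": [0,0,0],"grip": 1},{"slide": [0.005,0.01,0],"rot": [0,0,0],"grip": 1},{"slide": [0,0,0],"rot": [0,0,0],"grip": 1},{"slide": [0,0,0],"rot": [0,0,0],"grip": 1},{"slide": [0,0,0],"rot": [0,0,0],"grip": 1}]'

```text
time: 3.75
ee_pos: [0.4323, 0.0203, 0.3025]
eef_rot: [0.765, 0.644, -0.0, -0.0]
ft_force: [0.6, 0.3, -0.0]
width: 0.087
grip_force: 0.0
```

Run:
```python
from h import *
s=st(); p=shot('wrist','w2.png'); np.savez('w2.npz',**{k:p[k] for k in('intrinsics','k1','pose')})
print(p['pixels'].mean())
x0=[.4625,.0468,1.4087]
for m in([0,0,.048],[.132,-.056,.008],[.132,.06,.008],[.075,.002,.008],[-.115,-.006,.044],[-.146,.016,.034]):
    q=proj(T(x0,m),p)[0]; print(m,q.round())
```

```text
t 3.75 tcp [0.4323 0.0203 0.3025] toolz [-0.  0. -1.] yaw_closing -9.75 w 0.087 F [ 0.6  0.3 -0. ] M [-0.05 -0.12  0.04] gf 0.0 j [ 0.68 -0.12 -0.75  1.76 -0.08  1.47 -0.23]
117.00774305555555
[0, 0, 0.048] [340. 164.]
[0.132, -0.056, 0.008] [391.  35.]
[0.132, 0.06, 0.008] [282.  36.]
[0.075, 0.002, 0.008] [337.  92.]
[-0.115, -0.006, 0.044] [344. 266.]
[-0.146, 0.016, 0.034] [325. 288.]
```

View pics/w2.png

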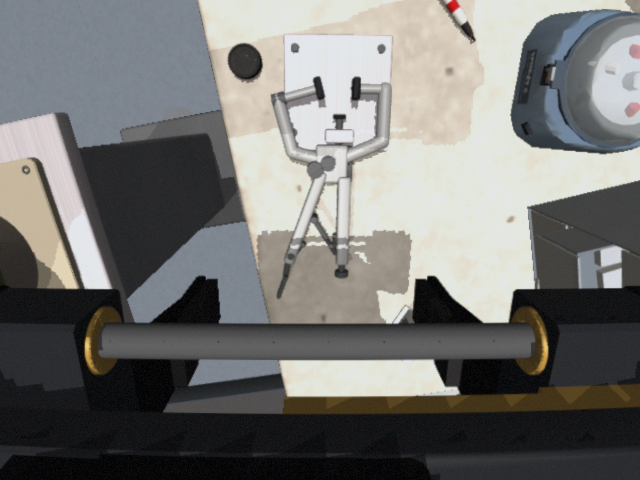

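The wrist view shows the plate's front corners at (285,36) and (392,36), the pads at (319,88) and (356,88), the stop tip at (340,118), and the lever tail at (281,285). I'll zoom in to fit the pose.

Run:
```python
import cv2
a=cv2.imread('pics/w2.png')[25:303,225:415]; cv2.imwrite('pics/w2c.png',cv2.resize(cv2.convertScaleAbs(a,alpha=.8),(400,585),interpolation=cv2.INTER_CUBIC))
a=cv2.imread('pics/w2.png')[28:178,270:410]; cv2.imwrite('pics/w2d.png',cv2.resize(cv2.convertScaleAbs(a,alpha=.8),None,fx=4,fy=4,interpolation=cv2.INTER_CUBIC))
```

```text
(no output)
```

View pics/w2d.png

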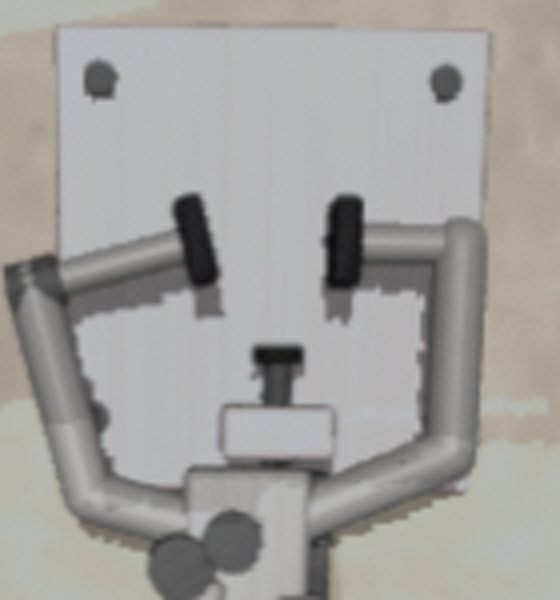

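Run:
```python
from h import *
z=np.load('w2.npz'); p={k:z[k] for k in z}; p['k1']=float(p['k1'])
c=lambda u,v:np.array((u/4+270,v/4+28))
base=[([.132,.060,.008],c(57,27)),([.132,-.056,.008],c(490,32)),([.010,-.056,.008],c(464,488))]
for extra in([],[([0,0,.048],c(232,541))]):
    o=[(p,m,u) for m,u in base+extra]; q,r=fit(o,[.46,.047,1.41]); print(q.round(4),np.degrees(q[2]).round(2),r)
    for nm,m in dict(pivot=[0,0,.048],riv=[-.004,.027,.044],fixpad=[.075,-.012,.042],movpad=[.075,.018,.042],fixend=[-.115,-.006,.044],grip=[-.073,-.006,.044],lever=[-.146,.016,.043]).items(): print(nm,proj(T(q,m),p)[0].round(1))
q0=q
def inv(uv,zz,q):
    w=ray(uv,p,zz)[:2]-q[:2]; cs,sn=np.cos(q[2]),np.sin(q[2]); return (np.array([[cs,sn],[-sn,cs]])@w*1000).round(1)
for nm,uv,zz in(('blocktop',c(279,432),.036),('tipface',c(278,345),.031),('fixpadface',c(331,240),.042),('fixpad-ctr',c(347,240),.042),('movpadface',c(208,240),.042),('disc1',c(232,541),.048),('disc2',c(181,567),.046)): print(nm,inv(uv,zz,q))
```

```text
[0.4615 0.0477 1.3902] 79.65 [0.8 0.5 0.1 0.3 0.6 1.7]
pivot [339.1 163.7]
riv [313.2 166.8]
fixpad [352.5  88.7]
movpad [322.8  88.3]
fixend [341.6 265.9]
grip [342.6 230.1]
lever [321.7 290.5]
[0.4604 0.0483 1.3819] 79.18 [ 0.9  1.3  0.   0.1  0.4  1.8 10.   0.1]
pivot [338.  163.4]
riv [312.1 166.3]
fixpad [351.9  88.5]
movpad [322.2  87.8]
fixend [339.7 265.6]
grip [341.  229.9]
lever [319.6 290.1]
blocktop [27.5 -1.6]
tipface [49.7 -0.9]
fixpadface [ 75.5 -12.9]
fixpad-ctr [ 75.5 -16.9]
movpadface [74.8 18.2]
disc1 [-0.1 10.4]
disc2 [-7.3 23.6]
```

The plate-only fit agrees with the pads: pliers at (0.4615, 0.0477), yaw 79.65°, and the tip face near pliers x 50 mm. I'll now go over cassette B.

Emit:
arm_command --steps '[{"slide": [0.016,0.046,-0.01],"rot": [0,0,-3],"grip": 1},{"slide": [0.016,0.046,-0.02],"rot": [0,0,-3],"grip": 1},{"slide": [0.017,0.047,-0.02],"rot": [0,0,-3],"grip": 1},{"slide": [0.017,0.047,-0.02],"rot": [0,0,-3],"grip": 1},{"slide": [0.017,0.047,-0.025],"rot": [0,0,-3],"grip": 1},{"slide": [0.017,0.047,-0.025],"rot": [0,0,-2],"grip": 1},{"slide": [0,0,0],"rot": [0,0,0],"grip": 0.5},{"slide": [0,0,0],"rot": [0,0,0],"grip": 0.5}]'

```text
time: 4.8
ee_pos: [0.5326, 0.3007, 0.1825]
eef_rot: [0.851, 0.525, -0.0, 0.0]
ft_force: [0.1, -0.0, 0.2]
width: 0.0742
grip_force: 0.0
```

Run:
```python
from h import *
s=st(); p=shot('wrist','w3.png'); np.savez('w3.npz',**{k:p[k] for k in('intrinsics','k1','pose')})
for n in('cassette','cassette_tab','cover'): print(n,[(round(d['conf'],2),np.round(d['bbox'])) for d in eyes.look_for(n,p)][:3])
```

```text
t 4.8 tcp [0.5326 0.3007 0.1825] toolz [-0. -0. -1.] yaw_closing -26.66 w 0.0742 F [ 0.1 -0.   0.2] M [-0.02 -0.08 -0.06] gf 0.0 j [ 0.11  0.48 -0.93  1.51  0.39  1.34 -1.32]
cassette [(0.63, array([166., 230., 245., 291.])), (0.56, array([304., 172., 335., 253.]))]
cassette_tab [(0.89, array([166., 230., 246., 289.])), (0.63, array([305., 176., 336., 254.]))]
cover [(0.69, array([305., 177., 314., 244.])), (0.61, array([167., 233., 232., 266.]))]
```

View pics/w3.png

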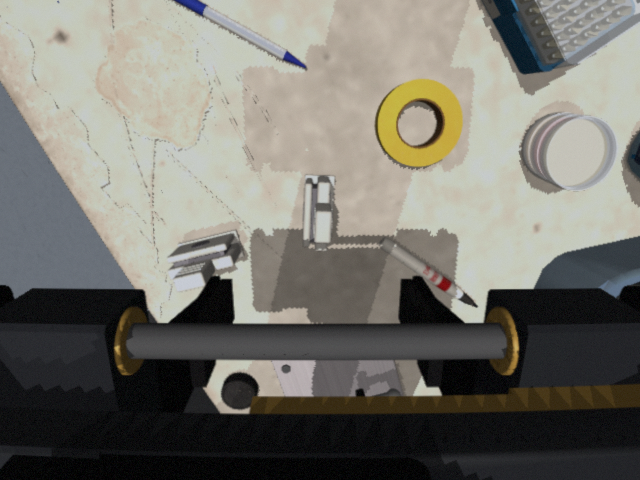

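B stands at (304–336, 172–253). I'll zoom in to see the cover side and get edges.

Run:
```python
import cv2
a=cv2.imread('pics/w3.png')[165:265,290:350]; cv2.imwrite('pics/w3c.png',cv2.resize(cv2.convertScaleAbs(a,alpha=.85),None,fx=6,fy=6,interpolation=cv2.INTER_CUBIC))
```

```text
(no output)
```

View pics/w3c.png

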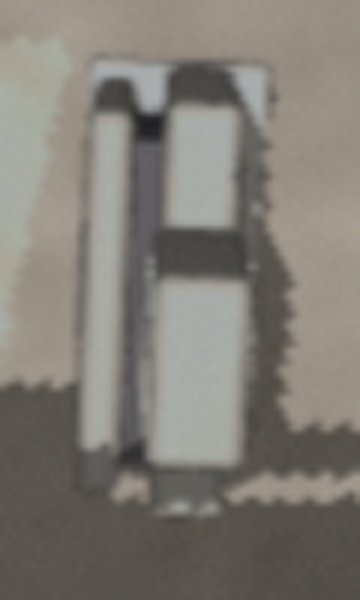

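The cover is the separate strip on the left, at crop x 80–130, facing the robot. The tab top spans crop (150–245, 280–465).

Run:
```python
from h import *
z=np.load('w3.npz'); p={k:z[k] for k in z}; p['k1']=float(p['k1'])
c=lambda u,v:np.array((u/6+290,v/6+165))
o=[([28,13,4],(93,60)),([28,-13,4],(273,66)),([26,12,39.5],(95,108)),([-26,12,39.5],(80,450)),([12,3,72],(157,280)),([12,-9,72],(246,280)),([-12,3,72],(150,464)),([-12,-9,72],(243,466))]
q,r=fit([(p,np.array(m)/1000,c(*u)) for m,u in o],[.53,.305,1.1]); print(q.round(4),np.degrees(q[2]).round(2),r)
tab=T(q,[0,-.003,.057])[0]; s=st(); print('tab',tab.round(4),'d',(tab-s['ee_pos']).round(4),'rot to closing',np.degrees(q[2])-90+26.66)
```

```text
[0.536  0.3015 1.0573] 60.58 [0.2 0.7 0.  0.2 0.5 0.  0.6 6.8 0.1 1.3 2.1 0.5 0.5 0.5 0.6 0.9]
t 5.0 tcp [0.5332 0.2999 0.1836] toolz [ 0.002 -0.    -1.   ] yaw_closing -26.78 w 0.059 F [-0.  -0.2  0.2] M [-0.01 -0.06 -0.01] gf 0.0 j [ 0.11  0.48 -0.93  1.52  0.39  1.34 -1.32]
tab [0.5387 0.3    0.057 ] d [ 5.500e-03  1.000e-04 -1.266e-01] rot to closing -2.7622716968879537
```

Emit:
arm_command --steps '[{"slide": [0.0055,0,-0.02],"rot": [0,0,-2.8],"grip": 0.5},{"slide": [0,0,-0.03],"rot": [0,0,0],"grip": 0.5},{"slide": [0,0,-0.03],"rot": [0,0,0],"grip": 0.5},{"slide": [0,0,-0.03],"rot": [0,0,0],"grip": 0.5},{"slide": [0,0,-0.018],"rot": [0,0,0],"grip": 0.5},{"slide": [0,0,-0.008],"rot": [0,0,0],"grip": 0.45},{"slide": [0,0,0],"rot": [0,0,0],"grip": 0.4},{"slide": [0,0,0],"rot": [0,0,0],"grip": 0.3}]'

```text
time: 6.0
ee_pos: [0.5384, 0.3018, 0.0477]
eef_rot: [0.864, 0.504, 0.001, 0.0]
ft_force: [0.0, 0.3, 1.0]
width: 0.0313
grip_force: 0.0
```

Emit:
arm_command --steps '[{"slide": [0,0,0],"rot": [0,0,0],"grip": 0.2},{"slide": [0,0,0],"rot": [0,0,0],"grip": 0.1},{"slide": [0,0,0],"rot": [0,0,0],"grip": 0.05},{"slide": [0,0,0],"rot": [0,0,0],"grip": 0},{"slide": [0,0,0],"rot": [0,0,0],"grip": 0},{"slide": [0,0,0],"rot": [0,0,0],"grip": 0},{"slide": [0,0,0],"rot": [0,0,0],"grip": 0},{"slide": [0,0,0],"rot": [0,0,0],"grip": 0}]' --newtons 25

```text
time: 7.0
ee_pos: [0.5381, 0.3015, 0.0468]
eef_rot: [0.864, 0.504, 0.0, 0.0]
ft_force: [-0.8, -1.2, 5.1]
width: 0.0117
grip_force: 25.0
```

```bash
python3 -c "
from h import *
s=st()"
```

```text
t 7.0 tcp [0.5381 0.3015 0.0468] toolz [ 0.001  0.    -1.   ] yaw_closing -29.45 w 0.0117 F [-0.8 -1.2  5.1] M [-0.24 -0.05  0.02] gf 24.994822405278683 j [ 0.05  0.62 -0.85  1.63  0.51  1.12 -1.44]
```

Emit:
arm_command --steps '[{"slide": [0,0,0.01],"rot": [0,0,0],"grip": 0},{"slide": [0,0,0.03],"rot": [0,0,0],"grip": 0},{"slide": [0,0,0.03],"rot": [0,0,0],"grip": 0},{"slide": [-0.012,-0.03,0],"rot": [0,0,4.5],"grip": 0},{"slide": [-0.015,-0.04,0],"rot": [0,0,5],"grip": 0},{"slide": [-0.015,-0.04,0],"rot": [0,0,5],"grip": 0},{"slide": [-0.013,-0.033,0],"rot": [0,0,4.6],"grip": 0},{"slide": [0,0,0],"rot": [0,0,0],"grip": 0}]'

```text
time: 8.0
ee_pos: [0.4824, 0.1552, 0.1163]
eef_rot: [0.769, 0.639, -0.001, 0.001]
ft_force: [0.5, 0.2, -1.2]
width: 0.0118
grip_force: 25.0
```

Run:
```python
from h import *
s=st(); p=shot('wrist','w4.png'); np.savez('w4.npz',**{k:p[k] for k in('intrinsics','k1','pose')})
P=[.4615,.0477,np.radians(79.65)]
t=T(P,[.113,-.001,.0548])[0]; print('d',(t-s['ee_pos']).round(4))
for m in([.132,-.056,.008],[.132,.06,.008]): print(proj(T(P,m),p)[0])
```

```text
t 8.0 tcp [0.4824 0.1552 0.1163] toolz [-0.001 -0.003 -1.   ] yaw_closing -10.53 w 0.0118 F [ 0.5  0.2 -1.2] M [ 0.04 -0.14  0.03] gf 24.991323582362384 j [ 0.51  0.33 -1.04  1.86  0.31  1.13 -0.83]
d [ 0.0004  0.0035 -0.0615]
[394.54513382 199.08024716]
[228.07074515 199.65341043]
```

View pics/w4.png

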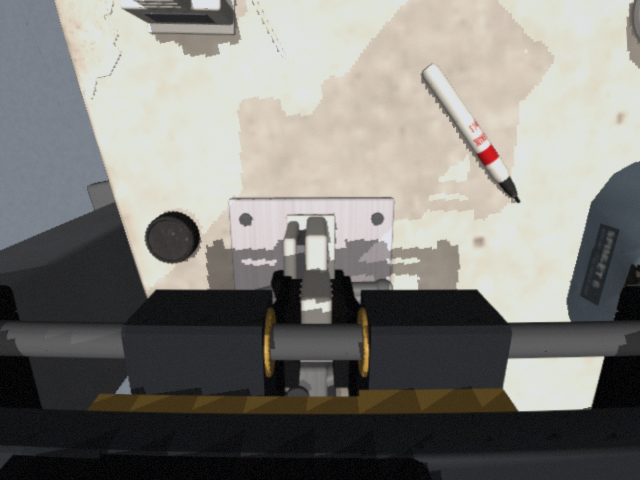

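The held cassette is upright with its cover on the left (the moving-jaw side). The plate corners at (230,198) and (393,198) match the fit. Now I'll lower it.

Emit:
arm_command --steps '[{"slide": [0.0005,0.0035,-0.02],"rot": [0,0,0.2],"grip": 0},{"slide": [0,0,-0.02],"rot": [0,0,0],"grip": 0},{"slide": [0,0,-0.012],"rot": [0,0,0],"grip": 0},{"slide": [0,0,-0.005],"rot": [0,0,0],"grip": 0},{"slide": [0,0,-0.002],"rot": [0,0,0],"grip": 0},{"slide": [0,0,-0.001],"rot": [0,0,0],"grip": 0},{"slide": [0,0,0],"rot": [0,0,0],"grip": 0},{"slide": [0,0,0],"rot": [0,0,0],"grip": 0}]'

```text
time: 9.05
ee_pos: [0.4836, 0.1619, 0.0569]
eef_rot: [0.767, 0.642, 0.0, 0.0]
ft_force: [-0.3, 0.8, -1.6]
width: 0.0116
grip_force: 25.0
```

```bash
cat > g.py <<'E'
from h import *
s=st(); P=[.4615,.0477,np.radians(79.65)]
c,n=np.cos(P[2]),np.sin(P[2]); M=np.array([[c,n],[-n,c]])
print('pliers xy',(M@(s['ee_pos'][:2]-P[:2])*1000).round(1),'F pl',(M@s['ft_force'][:2]).round(1))
E
python3 g.py
```

```text
t 9.05 tcp [0.4836 0.1619 0.0569] toolz [ 0.001  0.    -1.   ] yaw_closing -10.16 w 0.0116 F [-0.3  0.8 -1.6] M [ 0.01 -0.07  0.06] gf 24.992036009207368 j [ 0.44  0.42 -0.98  1.9   0.41  1.03 -0.9 ]
pliers xy [116.3  -1.2] F pl [0.7 0.5]
```

Emit:
arm_command --steps '[{"slide": [0,0,-0.001],"rot": [0,0,0],"grip": 0},{"slide": [0,0,-0.001],"rot": [0,0,0],"grip": 0},{"slide": [0,0,-0.0005],"rot": [0,0,0],"grip": 0},{"slide": [0,0,0],"rot": [0,0,0],"grip": 0},{"slide": [0,0,0],"rot": [0,0,0],"grip": 0},{"slide": [0,0,0],"rot": [0,0,0],"grip": 0},{"slide": [0,0,0],"rot": [0,0,0],"grip": 0},{"slide": [0,0,0],"rot": [0,0,0],"grip": 0}]'

```text
time: 10.05
ee_pos: [0.4836, 0.1619, 0.0548]
eef_rot: [0.767, 0.642, 0.0, 0.0]
ft_force: [-3.6, -2.1, 9.2]
width: 0.0115
grip_force: 25.0
```

```bash
python3 g.py
```

```text
t 10.05 tcp [0.4836 0.1619 0.0548] toolz [ 0.001 -0.001 -1.   ] yaw_closing -10.16 w 0.0115 F [-3.6 -2.1  9.2] M [-0.48  0.75 -0.01] gf 25.007773214019835 j [ 0.43  0.42 -0.98  1.91  0.41  1.03 -0.9 ]
pliers xy [116.3  -1.2] F pl [-2.7  3.2]
```

Emit:
arm_command --steps '[{"slide": [0,0,0.0008],"rot": [0,0,-0.2],"grip": 0},{"slide": [-0.0009,-0.0049,0],"rot": [0,0,0],"grip": 0},{"slide": [-0.0009,-0.0049,0],"rot": [0,0,0],"grip": 0},{"slide": [-0.0009,-0.0049,0],"rot": [0,0,0],"grip": 0},{"slide": [-0.0009,-0.0049,0],"rot": [0,0,0],"grip": 0},{"slide": [-0.0009,-0.0049,0],"rot": [0,0,0],"grip": 0},{"slide": [-0.0005,-0.003,0],"rot": [0,0,0],"grip": 0},{"slide": [0,0,0],"rot": [0,0,0],"grip": 0}]'

```text
time: 11.05
ee_pos: [0.4784, 0.1338, 0.0549]
eef_rot: [0.768, 0.64, -0.0, 0.0]
ft_force: [-0.4, -0.8, 0.7]
width: 0.0121
grip_force: 25.0
```

```bash
python3 g.py
```

```text
t 11.05 tcp [0.4784 0.1338 0.0549] toolz [-0.    -0.001 -1.   ] yaw_closing -10.38 w 0.0121 F [-0.4 -0.8  0.7] M [-0.41 -0.11 -0.  ] gf 24.992125702556223 j [ 0.5   0.39 -0.99  1.94  0.39  1.02 -0.84]
pliers xy [87.7 -1.2] F pl [-0.8  0.2]
```

Emit:
arm_command --steps '[{"slide": [-0.0002,-0.001,0],"rot": [0,0,0],"grip": 0},{"slide": [-0.0002,-0.001,0],"rot": [0,0,0],"grip": 0},{"slide": [-0.0002,-0.001,0],"rot": [0,0,0],"grip": 0},{"slide": [-0.0002,-0.001,0],"rot": [0,0,0],"grip": 0},{"slide": [-0.0002,-0.001,0],"rot": [0,0,0],"grip": 0},{"slide": [-0.0002,-0.001,0],"rot": [0,0,0],"grip": 0},{"slide": [0,0,0],"rot": [0,0,0],"grip": 0},{"slide": [0,0,0],"rot": [0,0,0],"grip": 0}]'

```text
time: 12.05
ee_pos: [0.4771, 0.1284, 0.0548]
eef_rot: [0.768, 0.64, -0.0, 0.0]
ft_force: [0.1, -0.2, -1.9]
width: 0.0117
grip_force: 25.0
```

```bash
python3 g.py
```

```text
t 12.05 tcp [0.4771 0.1284 0.0548] toolz [ 0. -0. -1.] yaw_closing -10.35 w 0.0117 F [ 0.1 -0.2 -1.9] M [-0.04 -0.04 -0.01] gf 24.992141376715153 j [ 0.52  0.39 -0.99  1.94  0.38  1.01 -0.83]
pliers xy [82.2 -0.9] F pl [-0.2 -0.1]
```

Emit:
arm_command --steps '[{"slide": [-0.0001,-0.0006,0],"rot": [0,0,0],"grip": 0},{"slide": [-0.0001,-0.0006,0],"rot": [0,0,0],"grip": 0},{"slide": [-0.0001,-0.0006,0],"rot": [0,0,0],"grip": 0},{"slide": [-0.0001,-0.0006,0],"rot": [0,0,0],"grip": 0},{"slide": [-0.0001,-0.0006,0],"rot": [0,0,0],"grip": 0},{"slide": [0,0,0],"rot": [0,0,0],"grip": 0},{"slide": [0,0,0],"rot": [0,0,0],"grip": 0},{"slide": [0,0,0],"rot": [0,0,0],"grip": 0}]'

```text
time: 13.05
ee_pos: [0.4767, 0.1255, 0.0549]
eef_rot: [0.768, 0.64, 0.0, 0.0]
ft_force: [-0.2, 0.8, -0.9]
width: 0.0117
grip_force: 25.0
```

```bash
python3 g.py
```

```text
t 13.05 tcp [0.4767 0.1255 0.0549] toolz [ 0.  0. -1.] yaw_closing -10.35 w 0.0117 F [-0.2  0.8 -0.9] M [ 0.16 -0.08 -0.04] gf 24.99237471492961 j [ 0.52  0.38 -0.99  1.95  0.38  1.01 -0.82]
pliers xy [79.3 -1. ] F pl [0.8 0.3]
```

Emit:
arm_command --steps '[{"slide": [-0.0001,-0.0005,0],"rot": [0,0,0],"grip": 0},{"slide": [-0.0001,-0.0005,0],"rot": [0,0,0],"grip": 0},{"slide": [0,0,0],"rot": [0,0,0],"grip": 0},{"slide": [0,0,0],"rot": [0,0,0],"grip": 0},{"slide": [0,0,0],"rot": [0,0,0],"grip": 0},{"slide": [0,0,0],"rot": [0,0,0],"grip": 0},{"slide": [0,0,0],"rot": [0,0,0],"grip": 0},{"slide": [0,0,0],"rot": [0,0,0],"grip": 0}]'

```text
time: 14.05
ee_pos: [0.4766, 0.1246, 0.055]
eef_rot: [0.768, 0.64, 0.0, -0.0]
ft_force: [0.6, 5.1, -1.2]
width: 0.0118
grip_force: 25.0
```

```bash
python3 g.py
```

```text
t 14.05 tcp [0.4766 0.1246 0.055 ] toolz [ 0.  0. -1.] yaw_closing -10.34 w 0.0118 F [ 0.6  5.1 -1.2] M [ 1.07 -0.3  -0.02] gf 24.992836550809443 j [ 0.53  0.38 -0.99  1.95  0.38  1.01 -0.82]
pliers xy [78.3 -1. ] F pl [5.1 0.3]
```

Contact force is 5.1 N on the stop. I'll release and back off upwards.

Emit:
arm_command --steps '[{"slide": [0,0,-0.0003],"rot": [0,0,0],"grip": 0},{"slide": [0,0,0],"rot": [0,0,0],"grip": 0.2},{"slide": [0,0,0],"rot": [0,0,0],"grip": 0.4},{"slide": [0,0,0],"rot": [0,0,0],"grip": 0.5},{"slide": [0,0,0.02],"rot": [0,0,0],"grip": 0.5},{"slide": [0,0,0.03],"rot": [0,0,0],"grip": 0.6},{"slide": [0,0,0.03],"rot": [0,0,0],"grip": 0.8},{"slide": [0,-0.005,0.01],"rot": [0,0,0],"grip": 1}]'

```text
time: 15.05
ee_pos: [0.4774, 0.12, 0.1471]
eef_rot: [0.768, 0.641, 0.001, 0.001]
ft_force: [0.3, 0.4, -0.6]
width: 0.0643
grip_force: 0.0
```

Emit:
arm_command --steps '[{"slide": [-0.008,-0.025,0],"rot": [0,0,0],"grip": 1},{"slide": [-0.012,-0.04,0],"rot": [0,0,0],"grip": 1},{"slide": [-0.012,-0.04,0],"rot": [0,0,0],"grip": 1},{"slide": [-0.011,-0.036,-0.01],"rot": [0,0,0],"grip": 1},{"slide": [0,0,-0.03],"rot": [0,0,0],"grip": 1},{"slide": [0,0,0],"rot": [0,0,0],"grip": 1},{"slide": [0,0,0],"rot": [0,0,0],"grip": 1},{"slide": [0,0,0],"rot": [0,0,0],"grip": 1}]'

```text
time: 16.05
ee_pos: [0.4342, -0.0212, 0.1055]
eef_rot: [0.768, 0.641, 0.0, 0.001]
ft_force: [-0.2, 0.2, 0.1]
width: 0.0872
grip_force: 0.0
```

```bash
python3 g.py
python3 - <<'E'
from h import *
p=shot('wrist','w5.png'); np.savez('w5.npz',**{k:p[k] for k in('intrinsics','k1','pose')})
q=shot('top','top5.png'); sc=shot('scene','sc5.png')
P=[.4615,.0477,np.radians(79.65)]
C=T([0,0,0],np.array([[x,y,z] for x in(-.028,.028) for y in(-.013,.013) for z in(.008,.0119)]+[[x,y,.08] for x in(-.012,.012) for y in(-.009,.003)])+[.077,.002,0])
for n,pic in(('wrist',p),('top',q),('scene',sc)):
    r=proj(T(P,C),pic); print(n,'pred',r.min(0).round(),r.max(0).round())
    print([(round(d['conf'],2),np.round(d['bbox'])) for d in eyes.look_for('cassette',pic)][:4])
a=sc['pixels'][190:310,270:440,::-1]; cv2.imwrite('pics/sc5c.png',cv2.resize(a,None,fx=4,fy=4,interpolation=cv2.INTER_CUBIC))
E
```

```text
t 16.05 tcp [ 0.4342 -0.0212  0.1055] toolz [ 0.001 -0.    -1.   ] yaw_closing -10.3 w 0.0872 F [-0.2  0.2  0.1] M [-0.02 -0.07  0.03] gf 0.0 j [ 0.95  0.11 -1.02  2.04  0.11  1.05 -0.31]
pliers xy [-72.6  14.5] F pl [0.2 0.2]
wrist pred [315. -91.] [368.  43.]
[(0.75, array([434., 381., 461., 391.])), (0.69, array([317.,   0., 358.,  38.]))]
top pred [326. 249.] [355. 266.]
[(0.75, array([244., 260., 264., 289.])), (0.72, array([326., 251., 354., 269.])), (0.54, array([472., 227., 501., 254.]))]
scene pred [318. 228.] [345. 268.]
[(0.95, array([376., 174., 402., 201.])), (0.75, array([278., 294., 304., 336.])), (0.61, array([316., 228., 340., 271.]))]
```

The cassette stands where predicted in both fixed cameras. I'll descend over the handles.

Emit:
arm_command --steps '[{"slide": [0,0,-0.02],"rot": [0,0,0],"grip": 1},{"slide": [0,0,-0.025],"rot": [0,0,0],"grip": 1},{"slide": [0,0,-0.025],"rot": [0,0,0],"grip": 1},{"slide": [0,0,-0.013],"rot": [0,0,0],"grip": 1},{"slide": [0,0,-0.006],"rot": [0,0,0],"grip": 1},{"slide": [0,0,0],"rot": [0,0,0],"grip": 1},{"slide": [0,0,0],"rot": [0,0,0],"grip": 1},{"slide": [0,0,0],"rot": [0,0,0],"grip": 0.9}]'

```text
time: 17.35
ee_pos: [0.4339, -0.0217, 0.0161]
eef_rot: [0.768, 0.64, 0.0, 0.0]
ft_force: [0.7, 0.3, 0.4]
width: 0.0828
grip_force: 0.0
```

```bash
python3 g.py
```

```text
t 17.35 tcp [ 0.4339 -0.0217  0.0161] toolz [ 0.001 -0.    -1.   ] yaw_closing -10.36 w 0.0828 F [0.7 0.3 0.4] M [-0.02 -0.05 -0.02] gf 0.0 j [ 0.84  0.3  -0.96  2.12  0.32  0.88 -0.49]
pliers xy [-73.3  14.7] F pl [ 0.4 -0.6]
```

Emit:
arm_command --steps '[{"slide": [0,0,0],"rot": [0,0,0],"grip": 0.8},{"slide": [0.001,-0.0002,0],"rot": [0,0,0],"grip": 0.74},{"slide": [0.001,-0.0002,0],"rot": [0,0,0],"grip": 0.69},{"slide": [0.001,-0.0002,0],"rot": [0,0,0],"grip": 0.64},{"slide": [0.001,-0.0002,0],"rot": [0,0,0],"grip": 0.59},{"slide": [0.001,-0.0002,0],"rot": [0,0,0],"grip": 0.54},{"slide": [0.001,-0.0002,0],"rot": [0,0,0],"grip": 0.5},{"slide": [0,0,0],"rot": [0,0,0],"grip": 0.5}]' --newtons 40

```text
time: 18.35
ee_pos: [0.4395, -0.023, 0.0155]
eef_rot: [0.768, 0.64, -0.0, 0.0]
ft_force: [-2.1, -1.0, -1.1]
width: 0.0442
grip_force: 0.8
```

```bash
python3 g.py
```

```text
t 18.35 tcp [ 0.4395 -0.023   0.0155] toolz [ 0. -0. -1.] yaw_closing -10.36 w 0.0442 F [-2.1 -1.  -1.1] M [-0.19  0.2   0.02] gf 0.7524694956396161 j [ 0.83  0.31 -0.95  2.1   0.33  0.88 -0.49]
pliers xy [-73.5   9. ] F pl [-1.4  1.9]
```

Emit:
arm_command --steps '[{"slide": [0.001,-0.0002,0],"rot": [0,0,0],"grip": 0.47},{"slide": [0.001,-0.0002,0],"rot": [0,0,0],"grip": 0.44},{"slide": [0.0005,0,0],"rot": [0,0,0],"grip": 0.41},{"slide": [0.0003,0,0],"rot": [0,0,0],"grip": 0.38},{"slide": [0,0,0],"rot": [0,0,0],"grip": 0.36},{"slide": [0,0,0],"rot": [0,0,0],"grip": 0.36},{"slide": [0,0,0],"rot": [0,0,0],"grip": 0.36},{"slide": [0,0,0],"rot": [0,0,0],"grip": 0.36}]'

```text
time: 19.35
ee_pos: [0.4431, -0.0233, 0.0158]
eef_rot: [0.768, 0.641, 0.001, 0.001]
ft_force: [4.7, -1.0, -3.3]
width: 0.0367
grip_force: 40.0
```

```bash
python3 g.py
```

```text
t 19.35 tcp [ 0.4431 -0.0233  0.0158] toolz [ 0.002 -0.    -1.   ] yaw_closing -10.34 w 0.0367 F [ 4.7 -1.  -3.3] M [-0.29 -1.24  0.2 ] gf 40.02376925200224 j [ 0.82  0.32 -0.94  2.09  0.34  0.88 -0.5 ]
pliers xy [-73.1   5.3] F pl [-0.2 -4.8]
```

Emit:
arm_command --steps '[{"slide": [0,0,0],"rot": [0,0,0],"grip": 0.4},{"slide": [0,0,0],"rot": [0,0,0],"grip": 0.45},{"slide": [0,0,0],"rot": [0,0,0],"grip": 0.6},{"slide": [0,0,0],"rot": [0,0,0],"grip": 0.8},{"slide": [0,0,0.01],"rot": [0,0,0],"grip": 0.8},{"slide": [0,0,0.03],"rot": [0,0,0],"grip": 0.8},{"slide": [0,0,0.04],"rot": [0,0,0],"grip": 0.8},{"slide": [0,0,0.02],"rot": [0,0,0],"grip": 0.8}]'

```text
time: 20.35
ee_pos: [0.443, -0.0229, 0.1179]
eef_rot: [0.768, 0.641, 0.001, 0.001]
ft_force: [-0.3, -0.2, -0.4]
width: 0.0697
grip_force: 0.0
```

```bash
python3 g.py
python3 - <<'E'
from h import *
p=shot('wrist','w6.png'); q=shot('top'); sc=shot('scene','sc6.png'); 
P=[.4615,.0477,np.radians(79.65)]
for n,pic in(('wrist',p),('top',q),('scene',sc)):
    print(n,'lever locked',proj(T(P,[-.146,.016,.034]),pic)[0].round(),'open',proj(T(P,[-.134,.065,.034]),pic)[0].round(),'grip lk',proj(T(P,[-.073,.019,.044]),pic)[0].round(),'op',proj(T(P,[-.072,.042,.044]),pic)[0].round())
    for k in('handle','lever_tip','cassette'): print(k,[(round(d['conf'],2),np.round(d['bbox'])) for d in eyes.look_for(k,pic)][:3])
w=p['pixels'][0:300,200:460,::-1]; a=sc['pixels'][190:310,280:440,::-1]
w=cv2.resize(w,(433,500)); a=cv2.resize(a,(367,275),interpolation=cv2.INTER_CUBIC); a=cv2.copyMakeBorder(a,0,225,0,0,0)
cv2.imwrite('pics/both6.png',np.hstack([w,a]))
E
```

```text
t 20.35 tcp [ 0.443  -0.0229  0.1179] toolz [ 0.002 -0.001 -1.   ] yaw_closing -10.33 w 0.0697 F [-0.3 -0.2 -0.4] M [-0.01 -0.04 -0.03] gf 0.0 j [ 0.96  0.12 -1.04  2.01  0.12  1.08 -0.31]
pliers xy [-72.8   5.5] F pl [-0.2  0.3]
wrist lever locked [301. 340.] open [231. 325.] grip lk [294. 246.] op [258. 244.]
handle [(0.83, array([264., 116., 324., 366.]))]
lever_tip [(0.93, array([292., 260., 316., 365.]))]
cassette [(0.63, array([315.,   0., 351.,  43.])), (0.5, array([411., 381., 434., 397.])), (0.49, array([293., 259., 316., 366.]))]
top lever locked [447. 284.] open [437. 307.] grip lk [412. 279.] op [409. 290.]
handle [(0.77, array([376., 271., 405., 278.]))]
lever_tip []
cassette [(0.93, array([243., 262., 263., 289.])), (0.65, array([324., 251., 352., 267.]))]
scene lever locked [404. 212.] open [418. 223.] grip lk [385. 221.] op [393. 226.]
handle [(0.87, array([362., 206., 405., 244.])), (0.21, array([259., 242., 272., 275.]))]
lever_tip [(0.58, array([401., 210., 408., 218.]))]
cassette [(0.75, array([317., 227., 341., 268.])), (0.61, array([377., 176., 396., 201.])), (0.59, array([396., 210., 407., 219.]))]
```

Both cameras show the handle in the locked pose. Next is the release lever, pushed with the fingers shut from the fixed-handle side.

Emit:
arm_command --steps '[{"slide": [0,-0.03,0],"rot": [0,0,0],"grip": 0.4},{"slide": [0.001,-0.035,0],"rot": [0,0,0],"grip": 0},{"slide": [0,-0.0106,0],"rot": [0,0,0],"grip": 0},{"slide": [0,0,0],"rot": [0,0,0],"grip": 0},{"slide": [0,0,0],"rot": [0,0,0],"grip": 0},{"slide": [0,0,-0.03],"rot": [0,0,0],"grip": 0},{"slide": [0,0,-0.02],"rot": [0,0,0],"grip": 0},{"slide": [0,0,0],"rot": [0,0,0],"grip": 0}]' --newtons 10

```text
time: 21.95
ee_pos: [0.4424, -0.0974, 0.0647]
eef_rot: [0.767, 0.641, -0.0, -0.001]
ft_force: [-0.3, -0.1, 0.7]
width: 0.0024
grip_force: 0.0
```

```bash
python3 g.py
```

```text
t 21.95 tcp [ 0.4424 -0.0974  0.0647] toolz [-0.002  0.001 -1.   ] yaw_closing -10.24 w 0.0024 F [-0.3 -0.1  0.7] M [-0.03 -0.04  0.02] gf 0.0 j [ 1.    0.24 -0.95  2.03  0.23  0.98 -0.24]
pliers xy [-146.1   -7.3] F pl [-0.1  0.3]
```

Emit:
arm_command --steps '[{"slide": [0.003,-0.0015,0],"rot": [0,0,0],"grip": 0},{"slide": [0,0,-0.008],"rot": [0,0,0],"grip": 0},{"slide": [0,0,-0.01],"rot": [0,0,0],"grip": 0},{"slide": [0,0,-0.01],"rot": [0,0,0],"grip": 0},{"slide": [0,0,-0.01],"rot": [0,0,0],"grip": 0},{"slide": [0,0,-0.003],"rot": [0,0,0],"grip": 0},{"slide": [0,0,0],"rot": [0,0,0],"grip": 0},{"slide": [0,0,0],"rot": [0,0,0],"grip": 0}]'

```text
time: 22.95
ee_pos: [0.4465, -0.1003, 0.0248]
eef_rot: [0.768, 0.64, 0.0, 0.0]
ft_force: [0.5, -0.9, 0.6]
width: 0.0008
grip_force: 0.0
```

```bash
python3 g.py
```

```text
t 22.95 tcp [ 0.4465 -0.1003  0.0248] toolz [ 0.001 -0.    -1.   ] yaw_closing -10.35 w 0.0008 F [ 0.5 -0.9  0.6] M [-0.03 -0.07  0.  ] gf 0.0 j [ 0.95  0.32 -0.91  2.06  0.32  0.91 -0.31]
pliers xy [-148.3  -11.9] F pl [-0.8 -0.6]
```

Emit:
arm_command --steps '[{"slide": [-0.003,0.0005,0],"rot": [0,0,0],"grip": 0},{"slide": [-0.003,0.0005,0],"rot": [0,0,0],"grip": 0},{"slide": [-0.003,0.0005,0],"rot": [0,0,0],"grip": 0},{"slide": [-0.003,0.0005,0],"rot": [0,0,0],"grip": 0},{"slide": [-0.003,0.0005,0],"rot": [0,0,0],"grip": 0},{"slide": [-0.003,0.0005,0],"rot": [0,0,0],"grip": 0},{"slide": [0,0,0],"rot": [0,0,0],"grip": 0},{"slide": [0,0,0],"rot": [0,0,0],"grip": 0}]'

```text
time: 23.95
ee_pos: [0.4285, -0.0974, 0.0247]
eef_rot: [0.768, 0.64, 0.0, 0.0]
ft_force: [1.0, -1.3, -0.0]
width: 0.0006
grip_force: 0.4
```

```bash
python3 g.py
```

```text
t 23.95 tcp [ 0.4285 -0.0974  0.0247] toolz [ 0. -0. -1.] yaw_closing -10.36 w 0.0006 F [ 1.  -1.3 -0. ] M [-0.19 -0.21 -0.01] gf 0.41822867715382017 j [ 0.98  0.28 -0.93  2.1   0.29  0.89 -0.29]
pliers xy [-148.7    6.4] F pl [-1.1 -1.3]
```

Contact is light, at about 1.3 N. I'll keep pushing.

Emit:
arm_command --steps '[{"slide": [-0.002,0.0004,0],"rot": [0,0,0],"grip": 0},{"slide": [-0.002,0.0004,0],"rot": [0,0,0],"grip": 0},{"slide": [-0.002,0.0004,0],"rot": [0,0,0],"grip": 0},{"slide": [-0.002,0.0004,0],"rot": [0,0,0],"grip": 0},{"slide": [-0.002,0.0004,0],"rot": [0,0,0],"grip": 0},{"slide": [-0.002,0.0004,0],"rot": [0,0,0],"grip": 0},{"slide": [0,0,0],"rot": [0,0,0],"grip": 0},{"slide": [0,0,0],"rot": [0,0,0],"grip": 0}]'

```text
time: 24.95
ee_pos: [0.4163, -0.0948, 0.0246]
eef_rot: [0.768, 0.64, 0.0, -0.0]
ft_force: [1.7, 0.3, 0.5]
width: 0.0006
grip_force: 0.6
```

```bash
python3 g.py
python3 - <<'E'
from h import *
p=shot('top'); print([(round(d['conf'],2),np.round(d['bbox'])) for k in('handle','lever_tip') for d in eyes.look_for(k,p)][:4])
p=shot('scene'); print([(round(d['conf'],2),np.round(d['bbox'])) for k in('handle','lever_tip') for d in eyes.look_for(k,p)][:4])
E
```

```text
t 24.95 tcp [ 0.4163 -0.0948  0.0246] toolz [ 0.  0. -1.] yaw_closing -10.34 w 0.0006 F [1.7 0.3 0.5] M [ 0.08 -0.41 -0.  ] gf 0.5695159337483346 j [ 1.    0.25 -0.94  2.13  0.26  0.88 -0.27]
pliers xy [-148.2   18.8] F pl [ 0.6 -1.7]
[(0.93, array([375., 270., 431., 285.]))]
[(0.91, array([364., 212., 414., 246.])), (0.44, array([324., 237., 340., 265.])), (0.35, array([295., 212., 412., 284.])), (0.66, array([339., 232., 355., 253.]))]
```

Emit:
arm_command --steps '[{"slide": [-0.002,0.0004,0],"rot": [0,0,0],"grip": 0},{"slide": [-0.002,0.0004,0],"rot": [0,0,0],"grip": 0},{"slide": [-0.002,0.0004,0],"rot": [0,0,0],"grip": 0},{"slide": [-0.0015,0.0003,0],"rot": [0,0,0],"grip": 0},{"slide": [0,0,0],"rot": [0,0,0],"grip": 0},{"slide": [0,0,0],"rot": [0,0,0],"grip": 0},{"slide": [0,0,0],"rot": [0,0,0],"grip": 0},{"slide": [0,0,0],"rot": [0,0,0],"grip": 0}]'

```text
time: 26.25
ee_pos: [0.4088, -0.0933, 0.0246]
eef_rot: [0.768, 0.64, 0.0, -0.0]
ft_force: [0.7, -0.3, -0.5]
width: 0.0006
grip_force: 0.0
```

```bash
python3 g.py
python3 - <<'E'
from h import *
p=shot('top'); print([(round(d['conf'],2),np.round(d['bbox'])) for k in('handle','lever_tip') for d in eyes.look_for(k,p)][:4])
p=shot('scene'); print([(round(d['conf'],2),np.round(d['bbox'])) for k in('handle','lever_tip') for d in eyes.look_for(k,p)][:4])
E
```

```text
t 26.25 tcp [ 0.4088 -0.0933  0.0246] toolz [ 0.  0. -1.] yaw_closing -10.34 w 0.0006 F [ 0.7 -0.3 -0.5] M [-0.01 -0.13 -0.  ] gf 0.0 j [ 1.02  0.23 -0.95  2.14  0.24  0.88 -0.26]
pliers xy [-148.2   26.5] F pl [-0.2 -0.7]
[(0.72, array([375., 273., 430., 300.]))]
[(0.61, array([363., 216., 424., 243.])), (0.62, array([410., 217., 425., 225.])), (0.2, array([295., 209., 424., 286.]))]
```

The pliers sprang open. I'll retreat and check.

Emit:
arm_command --steps '[{"slide": [0.005,-0.003,0],"rot": [0,0,0],"grip": 0},{"slide": [0,0,0.03],"rot": [0,0,0],"grip": 0},{"slide": [0,0,0.05],"rot": [0,0,0],"grip": 0},{"slide": [0,0.02,0.05],"rot": [0,0,0],"grip": 0},{"slide": [0.005,0.045,0.04],"rot": [0,0,0],"grip": 0},{"slide": [0.005,0.045,0.03],"rot": [0,0,0],"grip": 0},{"slide": [0,0,0],"rot": [0,0,0],"grip": 0},{"slide": [0,0,0],"rot": [0,0,0],"grip": 0}]'

```text
time: 27.55
ee_pos: [0.4237, 0.0129, 0.2243]
eef_rot: [0.768, 0.64, -0.0, 0.0]
ft_force: [-0.1, -0.3, -0.4]
width: 0.0002
grip_force: 0.0
```

```bash
python3 g.py
python3 - <<'E'
from h import *
p=shot('wrist','w7.png'); sc=shot('scene','sc7.png'); t=shot('top')
P=[.4615,.0477,np.radians(79.65)]
u=proj(T(P,[.077,.002,.03]),p)[0].astype(int); print(u)
v0,u0=max(u[1]-75,0),u[0]-75
print('crop',u0,v0)
w=cv2.resize(p['pixels'][v0:v0+150,u0:u0+150,::-1],(450,450),interpolation=cv2.INTER_CUBIC)
a=cv2.resize(sc['pixels'][205:295,285:355,::-1],(350,450),interpolation=cv2.INTER_CUBIC)
cv2.imwrite('pics/final.png',np.hstack([w,a]))
for k in('cassette','tape_roll','black_cap','marker','pen'): print(k,[(round(d['conf'],2),np.round(d['bbox'])) for d in eyes.look_for(k,t)][:3])
E
```

```text
t 27.55 tcp [0.4237 0.0129 0.2243] toolz [-0. -0. -1.] yaw_closing -10.37 w 0.0002 F [-0.1 -0.3 -0.4] M [-0.03 -0.09 -0.01] gf 0.0 j [ 1.08 -0.14 -1.1   1.9  -0.13  1.3  -0.16]
pliers xy [-41.1  30.9] F pl [-0.3  0.1]
[350  68]
crop 275 0
cassette [(0.86, array([325., 252., 353., 267.])), (0.67, array([244., 264., 262., 290.])), (0.54, array([469., 225., 502., 250.]))]
tape_roll [(0.79, array([228., 163., 261., 199.])), (0.47, array([375., 270., 394., 275.]))]
black_cap [(0.59, array([312., 293., 328., 312.])), (0.25, array([310., 226., 395., 291.]))]
marker [(0.77, array([283., 187., 329., 213.])), (0.54, array([376., 271., 394., 276.]))]
pen [(0.7, array([154., 210., 204., 244.]))]
```

View pics/final.png

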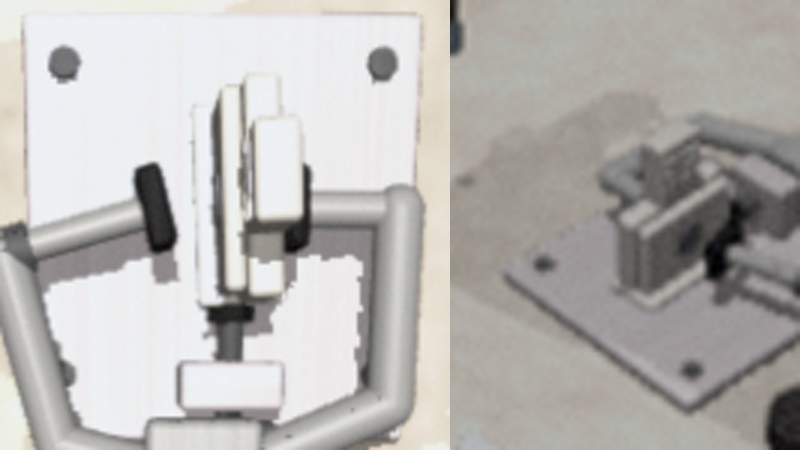

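The final picture shows the cassette standing between the opened jaws with its foot at the rubber tip (228,313). The cover lies against the body with no gap left at x≈245, and the bystanders are in place. Handing in.

```bash
python3 -c "
from bench import order
print(order.close_job())"
```

```text
the job is handed in; nothing more can be done
None
```

The job is handed in at about 28 s of the 67 s allowed. The farthest cassette was set against the end stop at about 5 N, pressed shut by locking the pliers and freed with the release lever. It now stands between the open jaws; that the cover is fully home is judged only from the last picture, where no gap shows.

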